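# Pin the last corner of a picture frame on the bench underpinner

### The arm

A 6-joint arm with a two-finger parallel gripper is mounted at the origin on the work surface. World frame = base frame: x ahead of the robot, y to its left, z up, the work surface at z = 0. Lengths are in m, angles in rad, forces in N, time in s.
With the tool pointing down it reaches from about 0.25 to 0.775 m from the base axis. Payload 4 kg.
Tool frame: the origin (TCP) lies at the centre of the arm's flange, where the gripper is bolted on; the fingertips stand 199 mm ahead of it and the grasp point (between the pads) lies 180 mm ahead of it; z points along the fingers, y is the line along which they close (so a half turn about z gives the same grasp; the last joint's range is limited). The gripper opens to 94 mm and grips with 3 to 60 N. Pads are 16 mm wide; open, the fingers measure 119 mm over their backs; the gripper's body (75 mm by 177 mm) begins 78 mm behind the grasp point.
Start: joints at [-1.37, 0.087, 1.371, -0, 1.684, -0.103], TCP at [0.165, -0.525, 0.405] pointing down, gripper open.
Joint ranges: [-3.1, 3.1], [-0.76, 2.03], [0.27, 2.55], [-1.08, 4.22], [0.17, 2.65], [-2.57, 2.57]. Speed limits (rad/s): [2.79, 2.79, 3.14, 3.14, 3.14, 3.14].

### API

Orientations are given as [roll, pitch, yaw] about the fixed x, y, z axes, in that order (R = Rz(yaw) Ry(pitch) Rx(roll)).
In Python, from bench import robot, eyes, models gives the robot as it stands.
- The arm moves only by the tool step_arm, never from a script. Its argument "commands" is a list that holds one entry, the list of rows, each a list of 7 numbers: the shift along the tool's x, y, z in mm, then the turn, a rotation vector about the tool's x, y, z in rad, then the finger opening in mm, from 0 to 94. In form: [[[tx, ty, tz, wx, wy, wz, gripper], ...]]. A call has 1 to 20 rows; each row shifts and turns the commanded pose from where the row before left it, along the tool's axes as they then stand; what a row does not reach is not made up. A row lasts 1/8 s, in which the tool goes at most 62.5 mm and 10.7 degrees, less where a joint would pass 70% of its speed; a pose out of reach is approached as far as the arm can. A call is refused whole if a number of a shift passes 62.5 or a number of a turn 0.188, either way. A call with a gripper value outside its range is refused whole. The fingers move at their own pace and stop on an object; the grip force is fixed at half the most. Time passes only in rows, so rows that do not move let the fingers close. It gives the time, the measured TCP pose, the force, the opening and the grip force at its end, in the units of the state.
- robot.get_obs(): the state, without advancing time (a new reading comes with each control period).
- eyes.snapshot(name): name is "scene" or "top" or "wrist"; returns a dict with "color" (420x560x3 uint8, red, green, blue), "camera_matrix" (3x3 intrinsics, pixels), "D" ([k1, k2, p1, p2, k3] as OpenCV has them; the pictures are not rectified), "eye" and "rotation" of the camera in the world; the wrist camera has in their place "tool_from_camera" (4x4, takes a point from camera to tool coordinates, whose origin is the TCP and whose axes are the flange's). Camera axes: x right, y up, looking along -z (the intrinsics and any distortion apply to the point x, -y, -z); pixel columns grow to the right and rows downward; lengths in m; the calibration is good to about 2 mm. A picture is of the moment at which its call begins: read the wrist's pose just before it. There is no depth.
- robot.close_job(): hands the job in; it is judged then, once.
Trained networks look in a picture, given as the dict that the camera call returned (one of the last four; its "shot" number tells which), for a name from the list of things; names that differ only in an ending like _2 or _b are one class to them, and where a whole thing is asked for, a point or a joint stands for the part that bears it (a point fixed in the world has none). Each returns a list of dicts, best first, with "confidence" (0 to 1); they miss things now and then, are a little off and sometimes report something else, mostly with a low value. They report only what shows in the picture. A call takes as long as a camera call. They do not tell look-alikes from the thing itself.
- models.masks_of(picture, query): "mask" (420x560 bool, what is visible of it) and "xy" ([column, row] in pixels, amid what is visible of it).
- models.tip_of(picture, query): "xy" ([column, row] in pixels: a listed point, or the origin of a listed thing).
The state is a dict: "time": time; "joint_positions": joint angles; "qvel": joint speeds; "joint_torque": joint torques, N m; "tool_pos": TCP position; "ee_rot": TCP orientation; "wrist_force": force on the tool from outside, world axes, zero at the start; "wrist_torque": the same for the moment, N m; "width": finger opening in m; "finger_force": force on a finger pad.
Only numpy, scipy, OpenCV 4.12 (cv2) and the standard library are available. Lean on these libraries where they do the work, as an engineer would, in place of code of your own. Each camera call takes 0.05 s, during which the arm holds its last target. There are 200 camera calls.

### The job

The picture frame's taped corner still has to be pinned: slide the frame flat onto the bed of the bench underpinner with that corner tight in the corner of the two fences, push the sprung plunger down until it bottoms firmly against its stop, pause there for a moment, and let it come all the way back up. Then take the frame out and lay it, without dropping it, flat in the middle of the green felt mat, squared up with the mat's long side. Do not work the plunger unless the corner is home in the fences, and leave the other things on the bench where they are.

Things in the scene. Friction and masses are not known exactly. Their poses are not given: they have to be found in the camera images.
- frame_center (a point): Cream picture frame, loose, about 0.2 kg, face up: outside 150 (its x) by 200 (its y), four rails 25 wide and 22 high with plain upright sides; open in the middle (100 by 150), no glass or back. This point is its centre, half-way up (11 above its underside); z up. The rail of its -x side has its centre line 62.5 from here.
- frame_corner (a point): The corner still to be pinned: the frame's outer corner at its +x, +y (75, 100 from the frame's centre), half-way up, wrapped in orange tape; the other three corners are bare. Axes as the frame's.
- underpinner: Bench underpinner (press that pins frame corners), fixed, light blue, with steel bed and two aluminium fences. Origin on the table below the fence corner. Behind the back fence a column carries an arm and round head (42 diameter, underside 68 above the bed, 46 above a seated frame) over the corner, so the frame goes in under it from the open front (-x) or right (-y), not from above.
- fence_corner (a point): Inside corner of the fences, on the bed, 30 above the table. The frame goes to the -x, -y side, its axes parallel to these. Back fence face: plane x = 0, y from 0 to -178; side fence face: plane y = 0, x from 0 to -95; both 16 high. The bed ends at x = -95 and y = -205, so a seated frame overhangs it by 55 in front, where fingers can reach below the bed's level.
- plunger_top (a point): Middle of the flat top (38 diameter) of the red palm knob (50 diameter) on the underpinner's upright plunger, 215 above the table when up; 15 to -x and 15 to -y of the fence corner. The plunger's rubber foot (26 diameter) hangs below the head, 52 above the bed; at the bottom of the stroke it just meets the corner of a seated frame.
- plunger (a joint): Stroke of the plunger, m: 0 up, 0.030 bottomed, where its brass collar meets the head and the pin is driven. Sprung: about 6 N starts it, 14 N bottoms it; it comes back up by itself when let go.
- mat_center (a point): Dark green felt mat for finished frames, fixed, 220 (x) by 270 (y), 4 thick. This point is the centre of its top face.
- stapler: Bystander, leave alone: light blue electric staple gun, 180 long, 50 wide, 165 tall, standing on its base. Origin at the centre of its underside.
- glue: Bystander, leave alone: yellow glue bottle, 60 diameter, 170 tall, upright. Origin at the centre of its underside.
- mallet: Bystander, leave alone: hammer with a black head, 270 long, lying. Origin at the centre of its underside.
- tape_measure: Bystander, leave alone: yellow tape measure, 68 x 40 x 66, standing. Origin at the centre of its underside.
- offcut: Bystander, leave alone: pine moulding offcut, 160 x 30 x 28, lying. Origin at the centre of its underside.
- brush_tin: Bystander, leave alone: steel tin, 72 diameter, 95 tall, with three brushes standing in it to 180 high. Origin at the centre of its underside.
Things that resemble listed ones, but are neither listed nor needed, are in the scene too. There is more than one size of the part that bears frame_center; the job needs the larger.

How it is judged:
On the way, in this order (a step that is already met when the one before it is completed fails the run):
1. the taped corner is home in the fences, the frame flat on the bed and the plunger up (horizontal distance between frame_corner and fence_corner below 0.0035 m and angle between the x axis of frame_center and the x axis of fence_corner, either way round below 0.03 rad and z of frame_center in the frame of fence_corner below 0.0145 m and angle between frame_center's own z axis and vertical below 0.05 rad and value of joint plunger below 0.004 m), for 0.2 s.
2. the plunger is bottomed with the corner home (horizontal distance between frame_corner and fence_corner below 0.0045 m and angle between the x axis of frame_center and the x axis of fence_corner, either way round below 0.035 rad and z of frame_center in the frame of fence_corner below 0.0145 m and angle between frame_center's own z axis and vertical below 0.05 rad and value of joint plunger above 0.0285 m), for 0.2 s.
3. the plunger is let all the way up with the frame still home (horizontal distance between frame_corner and fence_corner below 0.006 m and angle between the x axis of frame_center and the x axis of fence_corner, either way round below 0.06 rad and z of frame_center in the frame of fence_corner below 0.0145 m and angle between frame_center's own z axis and vertical below 0.05 rad and value of joint plunger below 0.002 m), for 0.1 s.
At the end, for the whole second after the job is handed in: The frame lies flat, face up and at rest on the mat, its centre within 35 mm of the mat's centre along each side, squared up within 0.2 rad (11 degrees), and the plunger is fully up (within 2 mm) (x of frame_center in the frame of mat_center between -0.035 and 0.035 m and y of frame_center in the frame of mat_center between -0.035 and 0.035 m and z of frame_center in the frame of mat_center below 0.0145 m and angle between frame_center's own z axis and vertical below 0.05 rad and angle between the x axis of frame_center and the x axis of mat_center, either way round below 0.2 rad and linear speed of frame below 0.02 m/s and value of joint plunger below 0.002 m); the robot touches nothing.
It fails at once if the plunger is worked (more than 8 mm) while the taped corner is not home in the fences (over 7 mm or 0.07 rad off) (value of joint plunger above 0.008 m and not (horizontal distance between frame_corner and fence_corner below 0.007 m and angle between the x axis of frame_center and the x axis of fence_corner, either way round below 0.07 rad and z of frame_center in the frame of fence_corner below 0.016 m)).
It fails at once if the frame is dropped: let go more than 25 mm above the mat or the bed (contact force between the fingers and frame below 0.02 N and (height (world z) of frame_center above 0.066 m or (horizontal distance between frame_center and mat_center below 0.1 m and z of frame_center in the frame of mat_center above 0.036 m))).
It fails at once if a bystander is knocked over or moved more than 20 mm (distance of any of stapler, glue, mallet, tape_measure, offcut, brush_tin from where it was at the start of the episode above 0.02 m or angle between any of stapler, glue, brush_tin's own z axis and vertical above 0.3 rad).
It also fails if it takes over 72 s, if anything falls off the work surface, if the arm or the gripper's body presses on something with over 40 N, if the wrist force passes 120 N, or if a joint passes its speed limit or range.

## Working session

There is one attempt and no reset: what is moved stays moved. The work goes in short steps, Python scripts to look and compute and a tool call to move; the robot and the scene stay as the last step left them, time stands still between calls to the robot, and variables do not carry over. Pictures are saved under pics/ and viewed, at most 10 in all, crops included, and the job is handed in when it is done.

Besides the shell and the picture viewer there is one more tool, called as name([rows], argument=value, ...), one row to a line, values as JSON. step_arm: Moves the arm, as the interface text tells. Its arguments: {"type":"object","properties":{"commands":{"type":"array"}},"required":["commands"]}

```bash
mkdir -p pics; ls
cat > h.py <<'E'
import numpy as np, cv2, json
from scipy.spatial.transform import Rotation as R
from bench import robot, eyes, models
def snap(n,save=None):
    o=robot.get_obs(); p=eyes.snapshot(n)
    if save: cv2.imwrite('pics/'+save,cv2.cvtColor(np.ascontiguousarray(p['color']),cv2.COLOR_RGB2BGR))
    if n=='wrist':
        T=np.eye(4);T[:3,:3]=R.from_euler('xyz',o['ee_rot']).as_matrix();T[:3,3]=o['tool_pos']
        C=T@np.array(p['tool_from_camera']);p['eye']=C[:3,3];p['rotation']=C[:3,:3]
    return p
def world(p,xy,z):
    u=cv2.undistortPoints(np.array(xy,float).reshape(-1,1,2),np.array(p['camera_matrix'],float),np.array(p['D'],float)).reshape(-1,2)
    d=np.c_[u[:,0],-u[:,1],-np.ones(len(u))]@np.array(p['rotation']).T
    e=np.array(p['eye']).ravel()
    return e+d*((z-e[2])/d[:,2])[:,None]
def proj(p,X):
    X=np.atleast_2d(X);c=(X-np.array(p['eye']).ravel())@np.array(p['rotation'])
    c=c*[1,-1,-1]
    return cv2.projectPoints(c,np.zeros(3),np.zeros(3),np.array(p['camera_matrix'],float),np.array(p['D'],float))[0].reshape(-1,2)
E
python3 - <<'E'
from h import *
print(robot.get_obs())
for n in ['top','scene']:
    p=snap(n,n+'0.png'); print(n,p['eye'],p['rotation'])
    for q,z in [('frame_center',.011),('frame_corner',.011),('fence_corner',.03),('plunger_top',.215),('mat_center',.004),('underpinner',0),('stapler',0),('glue',0),('mallet',0),('tape_measure',0),('offcut',0),('brush_tin',0)]:
        for r in models.tip_of(p,q)[:3]: print(q,np.round(r['xy']),round(r['confidence'],2),np.round(world(p,r['xy'],z)[0],3))
E
```

```text
pics
{'time': 0.0, 'joint_positions': array([-1.37011010e+00,  8.79244350e-02,  1.37224447e+00, -2.77365728e-05,
        1.68361536e+00, -1.03090013e-01]), 'qvel': array([ 0.00029525,  0.00034797,  0.00041537,  0.00017322, -0.00147468,
       -0.00067077]), 'joint_torque': array([ 4.10608945e-04, -3.40175807e+01, -3.02426720e+01,  7.18041253e-02,
        3.31019587e-02, -1.59749648e-04]), 'tool_pos': array([ 0.16449147, -0.5246982 ,  0.40352539]), 'ee_rot': array([-3.13940985e+00, -1.98111745e-04,  3.03772927e-01]), 'wrist_force': array([ 0.29726699, -0.04459728, -0.16010094]), 'wrist_torque': array([-0.02612669, -0.02426224,  0.01351713]), 'finger_force': 0.0, 'width': 0.09421724604072025}
top [ 0.30342272 -0.04657797  1.75451527] [ 1.25819188e-01  8.51911570e-05 -1.56476866e+00]Traceback (most recent call last):
  File "<stdin>", line 6, in <module>
  File "h.py", line 15, in world
    return e+d*((z-e[2])/d[:,2])[:,None]
                         ~^^^^^
IndexError: too many indices for array: array is 1-dimensional, but 2 were indexed
```

```bash
python3 - <<'E'
s=open('h.py').read()
s=s.replace("    return p\ndef world","    else: p['rotation']=R.from_euler('xyz',p['rotation']).as_matrix()\n    return p\ndef world")
open('h.py','w').write(s)
E
python3 - <<'E'
from h import *
for n in ['top','scene']:
    p=snap(n,n+'0.png'); print(n,p['eye'])
    for q,z in [('frame_center',.011),('frame_corner',.011),('fence_corner',.03),('plunger_top',.215),('mat_center',.004),('underpinner',0),('stapler',0),('glue',0),('mallet',0),('tape_measure',0),('offcut',0),('brush_tin',0)]:
        for r in models.tip_of(p,q)[:3]: print(q,np.round(r['xy']),round(r['confidence'],2),np.round(world(p,r['xy'],z)[0],3))
E
```

```text
top [ 0.30342272 -0.04657797  1.75451527]
frame_center [436. 256.] 0.88 [ 0.367 -0.569  0.011]
frame_center [366. 216.] 0.63 [ 0.501 -0.34   0.011]
frame_center [247. 172.] 0.53 [0.651 0.064 0.011]
frame_corner [346. 184.] 0.79 [ 0.608 -0.273  0.011]
frame_corner [407. 254.] 0.78 [ 0.373 -0.474  0.011]
frame_corner [244. 177.] 0.31 [0.631 0.075 0.011]
fence_corner [245. 175.] 0.96 [0.635 0.07  0.03 ]
plunger_top [245. 168.] 0.57 [0.623 0.059 0.215]
mat_center [164. 220.] 0.62 [0.482 0.344 0.004]
mat_center [350. 283.] 0.37 [ 0.277 -0.284  0.004]
underpinner [241. 180.] 0.84 [0.624 0.085 0.   ]
stapler [173. 152.] 0.68 [0.718 0.32  0.   ]
glue [343. 155.] 0.93 [ 0.714 -0.264  0.   ]
mallet [350. 284.] 0.84 [ 0.271 -0.284  0.   ]
tape_measure [353. 285.] 0.69 [ 0.269 -0.293  0.   ]
tape_measure [191. 278.] 0.5 [0.291 0.247 0.   ]
offcut [264. 251.] 0.64 [0.383 0.005 0.   ]
brush_tin [316. 144.] 0.83 [ 0.75  -0.173  0.   ]
brush_tin [348. 182.] 0.51 [ 0.618 -0.283  0.   ]
scene [2.02176202 0.37135119 1.14036254]
frame_center [162. 205.] 0.65 [ 0.369 -0.575  0.011]
frame_center [224. 281.] 0.29 [ 0.76  -0.158  0.011]
frame_corner [207. 252.] 0.93 [ 0.626 -0.272  0.011]
frame_corner [180. 212.] 0.56 [ 0.398 -0.48   0.011]
fence_corner [300. 264.] 0.85 [0.634 0.072 0.03 ]
plunger_top [298. 215.] 0.59 [0.61  0.056 0.215]
mat_center [383. 257.] 0.73 [0.487 0.344 0.004]
underpinner [301. 272.] 0.64 [0.638 0.078 0.   ]
stapler [365. 301.] 0.83 [0.73  0.311 0.   ]
stapler [210. 252.] 0.7 [ 0.605 -0.269  0.   ]
glue [202. 269.] 0.77 [ 0.709 -0.259  0.   ]
glue [224. 282.] 0.17 [ 0.756 -0.161  0.   ]
mallet [235. 207.] 0.52 [ 0.288 -0.283  0.   ]
tape_measure [366. 222.] 0.84 [0.269 0.258 0.   ]
tape_measure [210. 250.] 0.34 [ 0.595 -0.275  0.   ]
offcut [301. 228.] 0.51 [0.368 0.016 0.   ]
brush_tin [222. 281.] 0.94 [ 0.753 -0.169  0.   ]
```

View pics/top0.png

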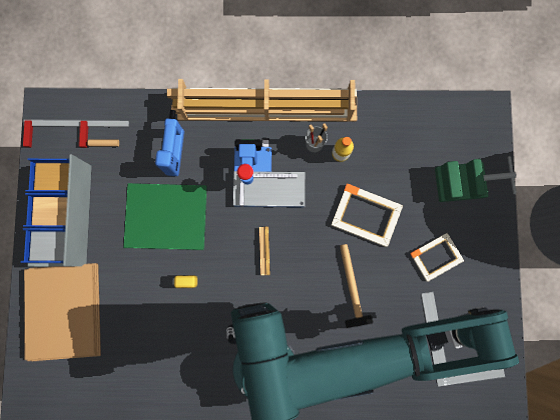

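View pics/scene0.png

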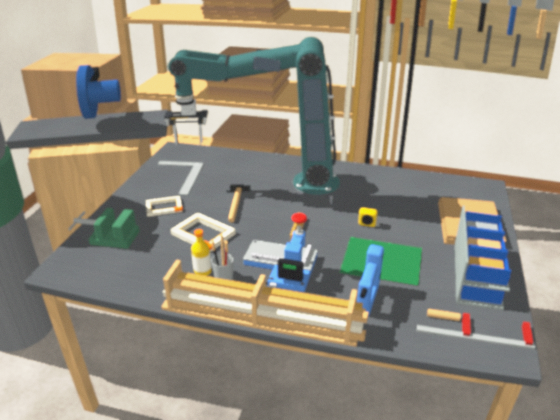

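step_arm([
  [[46,-18,0,0,0,0,94],[46,-18,0,0,0,0,94],[46,-18,0,0,0,0,94],[46,-18,0,0,0,0,94],[46,-18,0,0,0,0,94],[46,-18,0,0,0,0,94],[46,-18,0,0,0,0,94],[0,0,0,0,0,-0.174,94],[0,0,0,0,0,-0.174,94],[0,0,0,0,0,-0.174,94],[0,0,0,0,0,-0.174,94],[0,0,0,0,0,-0.174,94],[0,0,0,0,0,0,94],[0,0,0,0,0,0,94]],
])

```text
time: 3.15
tool_pos: [0.4341, -0.3083, 0.4047]
ee_rot: [3.142, 0.0, 1.171]
wrist_force: [0.7, -1.0, 0.2]
width: 0.094
finger_force: 0.0
```

Run:
```python
from h import *
p=snap('wrist','w1.png'); print(p['tool_from_camera'],p['camera_matrix'],p['eye'])
o=robot.get_obs();print(o['tool_pos'],o['ee_rot'],o['time'])
for q in ['frame_center','frame_corner']:
    for r in models.tip_of(p,q)[:3]: print(q,np.round(r['xy']),round(r['confidence'],2),np.round(world(p,r['xy'],.011)[0],4))
for r in models.masks_of(p,'frame_center'): print(r['confidence'],r['mask'].sum(),r['xy'])
```

```text
[[-2.26321705e-05  9.72891026e-01  2.31264029e-01  6.62411318e-02]
 [ 9.99999999e-01  1.36171339e-05  4.05777898e-05 -8.15782012e-04]
 [ 3.63286143e-05  2.31264029e-01 -9.72891025e-01  1.99065887e-02]
 [ 0.00000000e+00  0.00000000e+00  0.00000000e+00  1.00000000e+00]] [[313.35435191   0.         275.85579463]
 [  0.         313.35435191 211.23201179]
 [  0.           0.           1.        ]] [ 0.45910031 -0.24691851  0.38477972]
[ 0.43407049 -0.30828087  0.40471981] [3.14147001e+00 1.06147422e-04 1.17181234e+00] 3.2
frame_corner [404. 108.] 0.72 [ 0.6055 -0.275   0.011 ]
0.93 10923 [298.7, 172.4]
0.61 1755 [298.9, 350.2]
```

View pics/w1.png

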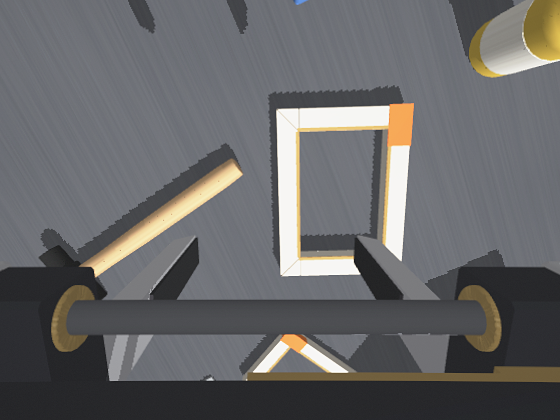

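```bash
cat >> h.py <<'E'
from scipy.optimize import minimize
def render(p,x,y,a,zb=0.):
    S=4;im=np.zeros((420*S,560*S),np.uint8)
    for (x0,x1,y0,y1) in [(-75,-50,-100,100),(50,75,-100,100),(-75,75,-100,-75),(-75,75,75,100)]:
        c=np.array([(u,v,w) for u in(x0,x1) for v in(y0,y1) for w in(0,22)])/1000.
        c=R.from_euler('z',a).apply(c)+[x,y,zb]
        h=cv2.convexHull(((proj(p,c)+.5)*S-.5).astype(np.float32)).reshape(-1,2)
        cv2.fillConvexPoly(im,np.round(h*16).astype(np.int32),255,shift=4)
    return cv2.resize(im,(560,420),interpolation=cv2.INTER_AREA)/255.
def fit(p,mask,g,zb=0.,valid=None):
    m=cv2.GaussianBlur(mask.astype(float),(0,0),1.5)
    V=np.ones((420,560),bool) if valid is None else valid
    f=lambda v:(((cv2.GaussianBlur(render(p,v[0]/1000,v[1]/1000,v[2]/200,zb),(0,0),1.5)-m)[V])**2).sum()
    v0=np.array([g[0]*1000,g[1]*1000,g[2]*200])
    r=minimize(f,v0,method='Nelder-Mead',options=dict(initial_simplex=np.r_[[v0],v0+8*np.eye(3)],xatol=.02,fatol=.05))
    return np.array([r.x[0]/1000,r.x[1]/1000,r.x[2]/200]),r.fun
E
python3 - <<'E'
from h import *
p=snap('wrist')
c=p['color'].astype(int)
m=models.masks_of(p,'frame_center')[0]['mask']
V=np.zeros((420,560),bool);V[:232]=1
print(fit(p,m,(.505,-.34,-.4),0,V))
# colour mask: white/cream/orange
h=cv2.cvtColor(np.ascontiguousarray(p['color']),cv2.COLOR_RGB2HSV)
k=((c.max(2)>200)); V2=V.copy();V2[:,:255]=0;V2[:,430:]=0
print(fit(p,k,(.505,-.34,-.4),0,V2))
p2=snap('top');
for r in models.masks_of(p2,'frame_center')[:2]:
    print(r['xy'],fit(p2,r['mask'],(.505,-.34,-.4),0))
E
```

```text
(array([ 0.5043275 , -0.33926838, -0.36969198]), np.float64(88.03369575457546))
(array([ 0.50512041, -0.33980075, -0.36891855]), np.float64(474.51630685091425))
[344.8, 202.3] (array([ 0.50553899, -0.33858595, -0.36277451]), np.float64(646.652067952144))
[443.3, 267.2] (array([ 0.50723059, -0.32992785, -0.474445  ]), np.float64(1804.94001198375))
```

step_arm([
  [[54,-5,-5,0,0,0,60],[54,-5,-5,0,0,0,60],[54,-5,-5,0,0,0,60],[54,-5,-5,0,0,0,60],[0,0,0,0,0,0,60],[0,0,0,0,0,0,60]],
])

```text
time: 4.3
tool_pos: [0.4991, -0.1015, 0.4246]
ee_rot: [3.142, 0.001, 1.174]
wrist_force: [-0.8, 0.3, -0.3]
width: 0.0602
finger_force: 0.0
```

Run:
```python
from h import *
p=snap('wrist','w2.png')
o=robot.get_obs();print(o['tool_pos'],o['ee_rot'],o['time'])
for q,z in [('fence_corner',.03),('plunger_top',.215)]:
    for r in models.tip_of(p,q)[:2]: print(q,np.round(r['xy'],1),round(r['confidence'],2),np.round(world(p,r['xy'],z)[0],4))
im=cv2.imread('pics/w2.png');cv2.imwrite('pics/w2b.png',cv2.resize(im[:300,100:500],(800,600),interpolation=cv2.INTER_CUBIC))
```

```text
[ 0.49898289 -0.10209964  0.42442977] [-3.14127601e+00  7.91114783e-04  1.17272907e+00] 4.35
```

View pics/w2b.png

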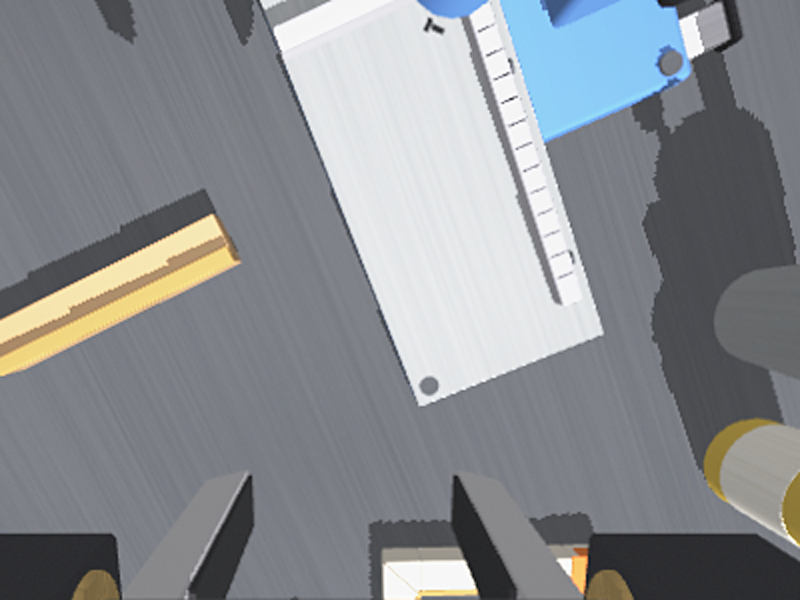

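Run:
```python
from h import *
p=snap('wrist')
P=lambda l:np.array(l)/2+[100-.25,-.25]
pts={'front':[(288,62),(418,405)],'rightedge':[(421,406),(602,334)],'back_bot':[(478,80),(556,302)],'back_top':[(487,82),(567,302)],'side_bot':[(292,52),(400,6)]}
for k,l in pts.items():
    w=world(p,P(l),.046 if 'top' in k else .03)[:,:2]; d=w[1]-w[0]; print(k,np.round(w,4).tolist(),np.degrees(np.arctan2(d[1],d[0])).round(2))
# bed mask by colour
c=p['color'].astype(int); 
m=((c.min(2)>170)&(c.max(2)-c.min(2)<25)).astype(np.uint8)
m[235:]=0
cs=max(cv2.findContours(m,cv2.RETR_EXTERNAL,cv2.CHAIN_APPROX_NONE)[0],key=cv2.contourArea).reshape(-1,2)
w=world(p,cs,.03)[:,:2]
# front edge: contour pts near line
for k,(i,j) in {'front':((292,75),(416,398)),'right':((426,402),(596,336)) }.items():
    a,b=P([i,j]); u=(b-a)/np.linalg.norm(b-a); n=np.array([-u[1],u[0]]); s=(cs-a)@u; s2=np.abs((cs-a)@n)
    q=cs[(s>0)&(s<np.linalg.norm(b-a))&(s2<3)]; ww=world(p,q,.03)[:,:2].astype(np.float32)
    l=cv2.fitLine(ww,cv2.DIST_L1,0,.01,.01).ravel(); print(k,len(q),l, np.degrees(np.arctan2(l[1],l[0])))
```

```text
front [[0.5348, 0.074], [0.5304, -0.1286]] -91.25
rightedge [[0.5318, -0.1299], [0.6465, -0.1309]] -0.54
back_bot [[0.6259, 0.026], [0.6274, -0.1026]] -89.34
back_top [[0.6255, 0.0204], [0.6286, -0.1024]] -88.54
side_bot [[0.5387, 0.0775], [0.6001, 0.0751]] -2.23
front 161 [ 0.00814472  0.99996686  0.53252965 -0.00413714] 89.53333
right 85 [ 0.9999708  -0.00763912  0.5846969  -0.12881987] -0.43769336
```

step_arm([
  [[-58.3,8.7,0,0,0,0,60],[-58.3,8.7,0,0,0,0,60],[-58.3,8.7,0,0,0,0,60],[-58.3,8.8,0,0,0,-0.03,60],[0,0,50,0,0,0,60],[0,0,50,0,0,0,60],[0,0,50,0,0,0,60],[0,0,40,0,0,0,60],[0,0,20,0,0,0,60],[0,0,11,0,0,0,60],[0,0,0,0,0,0,60]],
])

```text
time: 5.88
tool_pos: [0.4407, -0.3304, 0.2032]
ee_rot: [-3.141, -0.0, 1.203]
wrist_force: [-0.0, 0.2, 0.6]
width: 0.0599
finger_force: 0.0
```

step_arm([
  [[0,0,0,0,0,0,15],[0,0,0,0,0,0,15],[0,0,0,0,0,0,15],[0,0,0,0,0,0,15],[0,0,0,0,0,0,15],[0,0,0,0,0,0,15],[0,0,-30,0,0,0,15],[0,0,-20,0,0,0,15],[0,0,0,0,0,0,15]],
])

```text
time: 7.0
tool_pos: [0.4414, -0.3301, 0.2547]
ee_rot: [3.139, 0.001, 1.204]
wrist_force: [0.4, 0.4, -3.0]
width: 0.0246
finger_force: 30.0
```

Run:
```python
from h import *
p=snap('wrist','w3.png')
m=models.masks_of(p,'frame_center')[0]['mask']
V=np.zeros((420,560),bool);V[:225]=1
r,f=fit(p,m,(.5045,-.339,-.369),.05,V);print(r,f)
o=robot.get_obs();y=o['ee_rot'][2];print(o['tool_pos'],o['ee_rot'],o['width'],o['finger_force'])
d=r[:2]-o['tool_pos'][:2]; print('tool frame',d@[np.cos(y),np.sin(y)],d@[np.sin(y),-np.cos(y)],r[2]-y+np.pi/2)
```

```text
Traceback (most recent call last):
IndexError: list index out of range
```

View pics/w3.png

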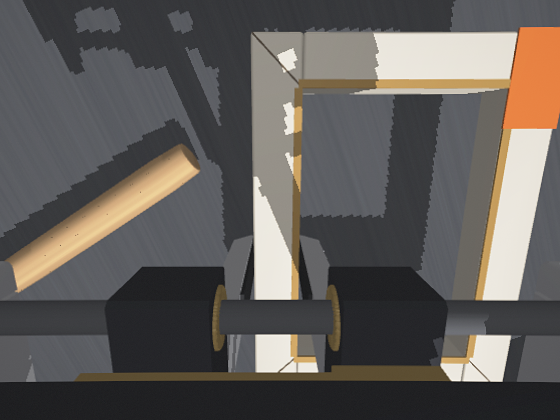

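Run:
```python
from h import *
p=snap('wrist')
o=robot.get_obs();y=o['ee_rot'][2]
w=world(p,[(252,32.5),(518,30.5),(302,81.5),(508,82),(255,230),(252,60)],.0222+.0516)[:,:2]-o['tool_pos'][:2]
print(np.round(np.c_[w@[np.cos(y),np.sin(y)],w@[np.sin(y),-np.cos(y)]],4))
```

```text
[[ 0.1125 -0.012 ]
 [ 0.1126  0.1084]
 [ 0.0916  0.0113]
 [ 0.091   0.1078]
 [ 0.0184 -0.0121]
 [ 0.101  -0.0122]]
```

step_arm([
  [[0,0,0,0,0,-0.18,15],[0,0,0,0,0,-0.179,15],[41,2,0,0,0,0,15],[41,2,0,0,0,0,15],[41,2,0,0,0,0,15],[41,2,0,0,0,0,15],[41,2,0,0,0,0,15],[40,2,0,0,0,0,15],[0,0,0,0,0,0,15],[0,0,0,0,0,0,15]],
])

```text
time: 8.4
tool_pos: [0.4549, -0.0852, 0.2527]
ee_rot: [-3.14, 0.0, 1.563]
wrist_force: [0.8, -0.5, -1.8]
width: 0.0244
finger_force: 30.0
```

Run:
```python
from h import *
p=snap('wrist','w4.png');o=robot.get_obs();print(o['tool_pos'],o['ee_rot'])
p=snap('top')
m=models.masks_of(p,'frame_center')
for r in m[:3]: print(r['xy'],r['confidence'],r['mask'].sum())
```

```text
[ 0.454969   -0.08561923  0.25293727] [-3.14022799e+00  3.51772289e-04  1.56217109e+00]
[276.7, 193.7] 0.81 898
[441.7, 264.3] 0.64 889
```

View pics/w4.png

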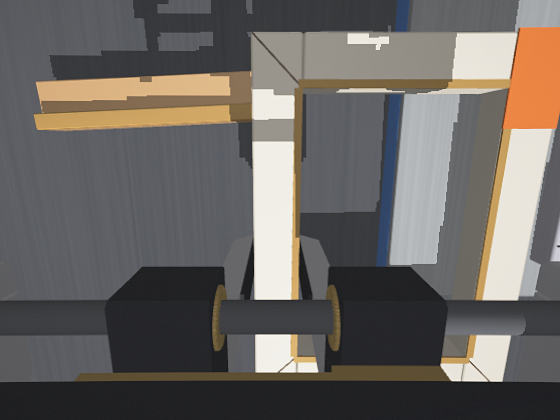

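step_arm([
  [[0,0,12,0,0,0,15],[20,15,3,0,0,0,15],[20,15,0,0,0,0,15],[0,0,3,0,0,0,15],[0,2,0,0,0,0,15],[0,2,0,0,0,0,15],[0,0,0,0,0,0,15]],
])

```text
time: 9.43
tool_pos: [0.4894, -0.0458, 0.2356]
ee_rot: [-3.142, 0.0, 1.562]
wrist_force: [1.0, -0.6, -2.1]
width: 0.0247
finger_force: 30.0
```

step_arm([
  [[0,1,0,0,0,0,15],[0,0,0,0,0,0,15]],
])

```text
time: 9.68
tool_pos: [0.4901, -0.0455, 0.2355]
ee_rot: [-3.14, 0.0, 1.563]
wrist_force: [-1.9, -0.8, -2.0]
width: 0.0248
finger_force: 30.0
```

step_arm([
  [[0,1,0,0,0,0,15],[0,0,0,0,0,0,15]],
])

```text
time: 9.93
tool_pos: [0.4908, -0.0454, 0.2353]
ee_rot: [-3.138, 0.001, 1.563]
wrist_force: [-5.0, -1.9, -1.5]
width: 0.0247
finger_force: 30.0
```

step_arm([
  [[4,-1,0,0,0,0,15],[3,0,0,0,0,0,15],[0,0,0,0,0,0,15]],
])

```text
time: 10.3
tool_pos: [0.4903, -0.0381, 0.2355]
ee_rot: [-3.141, 0.0, 1.563]
wrist_force: [-3.0, -1.5, -1.9]
width: 0.0249
finger_force: 30.0
```

step_arm([
  [[2,0,0,0,0,0,15],[0,0,0,0,0,0,15]],
])

```text
time: 10.55
tool_pos: [0.4903, -0.0372, 0.2357]
ee_rot: [-3.14, 0.004, 1.563]
wrist_force: [-4.3, -6.5, -1.1]
width: 0.0246
finger_force: 30.0
```

step_arm([
  [[1,0,0,0,0,0,15],[0,0,0,0,0,0,15]],
])

```text
time: 10.8
tool_pos: [0.4903, -0.0369, 0.2358]
ee_rot: [-3.14, 0.006, 1.563]
wrist_force: [-4.6, -9.3, -1.2]
width: 0.0251
finger_force: 30.0
```

step_arm([
  [[1,0,0,0,0,0,15],[0,0,0,0,0,0,15]],
])

```text
time: 11.05
tool_pos: [0.4903, -0.0364, 0.2359]
ee_rot: [-3.14, 0.008, 1.562]
wrist_force: [-4.8, -10.7, -0.8]
width: 0.0249
finger_force: 30.0
```

step_arm([
  [[-1,0,1.5,0,0,0,15],[0,0,1.5,0,0,0,15],[0,0,0,0,0,0,15]],
])

```text
time: 11.42
tool_pos: [0.4902, -0.037, 0.234]
ee_rot: [-3.141, 0.006, 1.562]
wrist_force: [-8.3, -8.9, 5.3]
width: 0.0249
finger_force: 30.0
```

step_arm([
  [[-0.5,-0.5,-0.5,0,0,0,15],[0,0,0,0,0,0,36],[0,0,0,0,0,0,36],[0,0,0,0,0,0,36]],
])

```text
time: 11.92
tool_pos: [0.4906, -0.0355, 0.2337]
ee_rot: [3.139, -0.0, 1.563]
wrist_force: [-0.2, -0.9, -0.6]
width: 0.0361
finger_force: 0.0
```

Run:
```python
from h import *
p=snap('wrist','w5.png');o=robot.get_obs();print(o['tool_pos'],o['ee_rot'],o['width'],o['wrist_force'])
```

```text
[ 0.49042484 -0.0355318   0.2335414 ] [ 3.14009989e+00 -2.56792063e-04  1.56302991e+00] 0.03613333456557322 [ 0.42947182 -0.55411012 -0.3706072 ]
```

View pics/w5.png

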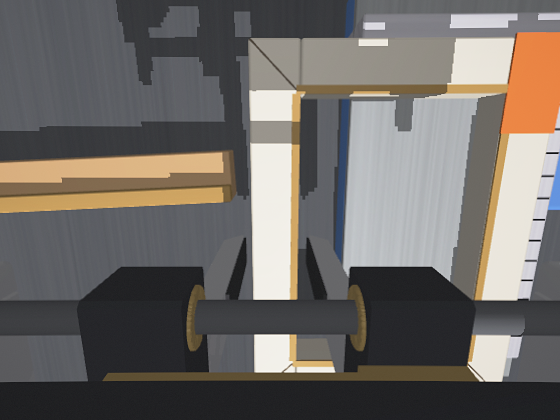

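Run:
```python
from h import *
p=snap('wrist');o=robot.get_obs();y=o['ee_rot'][2]
im=cv2.imread('pics/w5.png')
g=cv2.cvtColor(im,cv2.COLOR_BGR2GRAY).astype(float)
# left outer edge subpixel at rows
for r in (60,100,150,200,225):
    row=cv2.GaussianBlur(g,(0,0),1)[r,235:270]; k=np.argmax(np.diff(row)); print(r,235.5+k, np.round(world(p,[(235.5+k,r)],.052)[0,:2],4))
for c in (270,320,380,440,490):
    col=cv2.GaussianBlur(g,(0,0),1)[25:50,c]; k=np.argmax(np.abs(np.diff(col))); print(c,25.5+k,np.round(world(p,[(c,25.5+k)],.052)[0,:2],4))
```

```text
60 248.5 [0.4776 0.0665]
100 249.5 [0.4776 0.0486]
150 249.5 [0.4769 0.0246]
200 250.5 [ 0.4767 -0.0011]
225 251.5 [ 0.4769 -0.0148]
270 37.5 [0.4879 0.076 ]
320 37.5 [0.5113 0.0759]
380 45.5 [0.5395 0.0722]
440 36.5 [0.567  0.0756]
490 27.5 [0.5895 0.079 ]
```

step_arm([
  [[0,0,-40,0,0,0,36],[0,0,-55,0,0,0,36],[0,0,-55,0,0,0,0],[0,0,-50,0,0,0,0],[32,40,0,0,0,0,0],[32,40,0,0,0,0,0],[33,41,0,0,0,0,0],[0,0,0,0,0,0,0],[0,0,0,0,0,0,0]],
])

```text
time: 13.15
tool_pos: [0.6117, 0.0603, 0.4327]
ee_rot: [-3.141, 0.0, 1.563]
wrist_force: [0.2, 0.1, -1.4]
width: 0.0001
finger_force: 0.0
```

Run:
```python
from h import *
o=robot.get_obs();print(o['tool_pos'],o['ee_rot'],o['width'],o['wrist_force'])
p=snap('scene','s6.png')
for r in models.tip_of(p,'plunger_top')[:2]: print(np.round(r['xy'],1),r['confidence'],world(p,r['xy'],.215)[0])
c=p['color'].astype(int);m=(c[...,0]>150)&(c[...,1]<60)&(c[...,2]<60);print(np.argwhere(m).mean(0)[::-1],m.sum())
tip=np.array(o['tool_pos'])-[0,0,.199];print('tip px',proj(p,tip),'expected knob',proj(p,[[.6125,.061,.215]]))
im=cv2.imread('pics/s6.png');cv2.imwrite('pics/s6b.png',cv2.resize(im[140:300,200:400],(800,640),interpolation=cv2.INTER_CUBIC)[:600])
```

```text
[0.61172266 0.06026251 0.43274107] [-3.14055381e+00  4.39121384e-04  1.56314617e+00] 0.00011493751909080112 [ 0.15037195  0.0826118  -1.44152345]
[298.  226.7] 0.59 [0.67784271 0.07264922 0.215     ]
[297.7 214.4] 0.45 [0.60762932 0.05524407 0.215     ]
[422.84939759 278.06024096] 166
tip px [[299.00340986 210.41311045]] expected knob [[299.07343083 215.41361074]]
```

View pics/s6b.png

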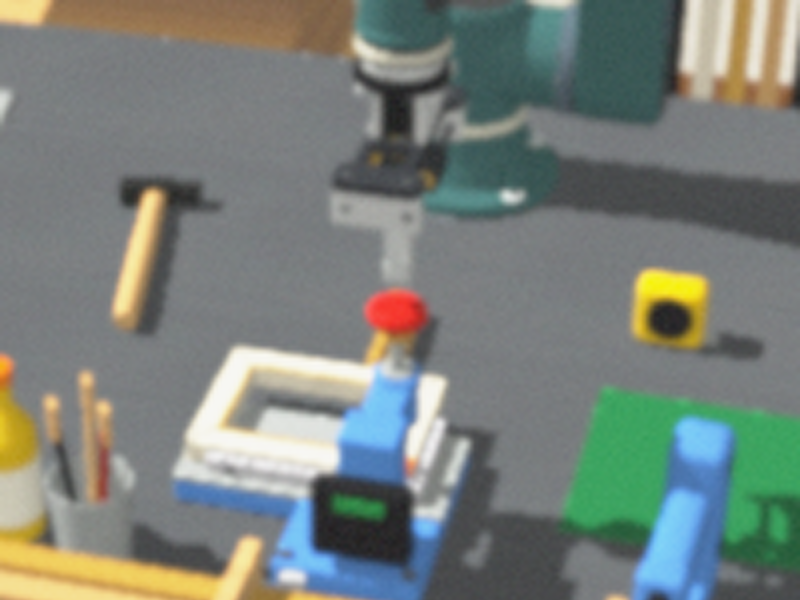

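step_arm([
  [[0,0,12,0,0,0,0],[0,0,8,0,0,0,0],[0,0,8,0,0,0,0],[0,0,8,0,0,0,0],[0,0,8,0,0,0,0],[0,0,4,0,0,0,0],[0,0,0,0,0,0,0]],
])

```text
time: 14.12
tool_pos: [0.6107, 0.0598, 0.3887]
ee_rot: [3.139, 0.001, 1.562]
wrist_force: [-6.2, -0.9, 12.0]
width: 0.0004
finger_force: 6.4
```

step_arm([
  [[0,0,3,0,0,0,0],[0,0,0,0,0,0,0]],
])

```text
time: 14.38
tool_pos: [0.6107, 0.0598, 0.3862]
ee_rot: [3.139, 0.001, 1.562]
wrist_force: [-5.3, -0.0, 14.5]
width: 0.001
finger_force: 6.8
```

step_arm([
  [[0,0,2,0,0,0,0],[0,0,0,0,0,0,0]],
])

```text
time: 14.62
tool_pos: [0.6106, 0.0598, 0.3847]
ee_rot: [3.138, 0.001, 1.562]
wrist_force: [-6.4, -0.9, 13.9]
width: 0.0005
finger_force: 7.0
```

step_arm([
  [[0,0,2,0,0,0,0],[0,0,0,0,0,0,0]],
])

```text
time: 14.88
tool_pos: [0.6103, 0.0598, 0.3847]
ee_rot: [3.137, 0.001, 1.562]
wrist_force: [-7.5, -0.9, 19.0]
width: 0.0005
finger_force: 9.6
```

step_arm([
  [[0,0,2,0,0,0,0],[0,0,0,0,0,0,0]],
])

```text
time: 15.12
tool_pos: [0.61, 0.0598, 0.3846]
ee_rot: [3.135, 0.001, 1.562]
wrist_force: [-10.1, -1.3, 24.0]
width: 0.0003
finger_force: 12.2
```

step_arm([
  [[0,0,0,0,0,0,0],[0,0,0,0,0,0,0],[0,0,0,0,0,0,0],[0,0,-10,0,0,0,0],[0,0,-10,0,0,0,0],[0,0,-10,0,0,0,0],[0,0,-10,0,0,0,0],[0,0,-15,0,0,0,0],[0,0,0,0,0,0,0],[0,0,0,0,0,0,0]],
])

```text
time: 16.38
tool_pos: [0.6119, 0.0603, 0.4303]
ee_rot: [-3.14, 0.0, 1.563]
wrist_force: [-0.3, 0.1, -0.5]
width: 0.0005
finger_force: 0.0
```

Run:
```python
from h import *
o=robot.get_obs();print(o['tool_pos'],o['ee_rot'],o['wrist_force'])
p=snap('scene','s7.png')
for q in('plunger_top','mat_center'):
  for r in models.tip_of(p,q)[:2]: print(q,np.round(r['xy'],1),r['confidence'],world(p,r['xy'],.215 if q[0]=='p' else .004)[0])
p=snap('top')
c=p['color'].astype(int);m=((c[...,1]>c[...,0]+40)&(c[...,1]>c[...,2]+20)).astype(np.uint8);m[:, :100]=0;m[:,220:]=0
cs=max(cv2.findContours(m,0,cv2.CHAIN_APPROX_NONE)[0],key=cv2.contourArea).reshape(-1,2)
w=world(p,cs,.004)[:,:2].astype(np.float32); print(cv2.minAreaRect(w))
im=cv2.imread('pics/s7.png');cv2.imwrite('pics/s7b.png',cv2.resize(im[140:300,200:400],(750,600),interpolation=cv2.INTER_CUBIC))
```

```text
[0.61187283 0.06027942 0.4303125 ] [-3.14044793e+00  9.37725459e-05  1.56285367e+00] [-0.34246605  0.11486059 -0.50845215]
plunger_top [383.6 261.1] 0.61 [0.78981873 0.35367623 0.215     ]
plunger_top [295.  216.2] 0.56 [0.62047918 0.04919651 0.215     ]
mat_center [382.6 257.6] 0.63 [0.48911797 0.34416247 0.004     ]
((0.49433356523513794, 0.3405657708644867), (0.2702619731426239, 0.21177849173545837), 88.78067779541016)
```

View pics/s7b.png

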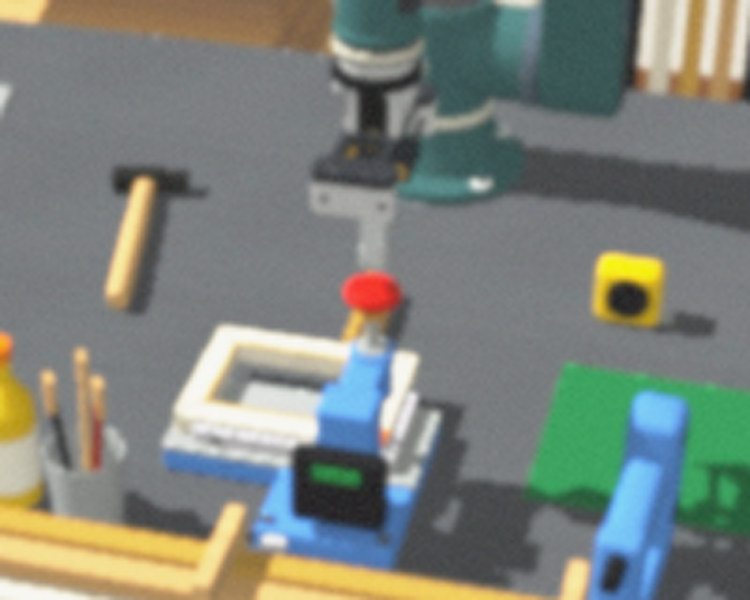

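step_arm([
  [[0,0,-8,0,0,0,40],[-32,-41,0,0,0,0,40],[-32,-41,0,0,0,0,40],[-32.8,-39.9,0,0,0,0,40],[0,0,50,0,0,0,40],[0,0,50,0,0,0,40],[0,0,50,0,0,0,40],[0,0,38,0,0,0,40],[0,0,20,0,0,0,40],[0,0,0,0,0,0,40],[0,0,0,0,0,0,40]],
])

```text
time: 17.95
tool_pos: [0.4898, -0.0357, 0.2327]
ee_rot: [3.139, 0.001, 1.563]
wrist_force: [0.9, -0.1, -0.2]
width: 0.0404
finger_force: 0.0
```

step_arm([
  [[0,0,0,0,0,0,15],[0,0,0,0,0,0,15],[0,0,0,0,0,0,15],[0,0,0,0,0,0,15],[0,0,0,0,0,0,15]],
])

```text
time: 18.58
tool_pos: [0.4896, -0.0356, 0.2323]
ee_rot: [3.139, 0.0, 1.563]
wrist_force: [-0.8, 0.6, 5.3]
width: 0.0243
finger_force: 30.0
```

step_arm([
  [[0,0,-5,0,0,0,15],[-5,-5,-3,0,0,0,15],[-15,-15,0,0,0,0,15],[0,-30,0,0,0,0,15],[0,-30,0,0,0,0,15],[0,0,-35,0,0,0,15],[0,0,-40,0,0,0,15],[0,0,-35,0,0,0,15],[0,0,0,0,0,0,15]],
])

```text
time: 19.7
tool_pos: [0.4088, -0.0557, 0.3515]
ee_rot: [3.136, 0.002, 1.562]
wrist_force: [0.6, 0.6, -2.0]
width: 0.0247
finger_force: 30.0
```

step_arm([
  [[25,0,0,0,0,0,15],[40,0,0,0,0,0,15],[40,0,0,0,0,0,15],[40,0,0,0,0,0,15],[40,0,0,0,0,0,15],[40,0,0,0,0,0,15],[40,0,0,0,0,0,15],[40,5,0,0,0,0,15],[40,6,0,0,0,0,15],[40,6,0,0,0,0,15],[0,0,30,0,0,0,15],[0,0,35,0,0,0,15],[0,0,30,0,0,0,15],[0,0,25,0,0,0,15],[0,0,15,0,0,0,15],[0,0,5,0,0,0,15],[0,0,0,0,0,0,15]],
])

```text
time: 21.82
tool_pos: [0.4291, 0.3298, 0.2092]
ee_rot: [3.141, -0.0, 1.563]
wrist_force: [-0.4, 0.8, -2.3]
width: 0.0247
finger_force: 30.0
```

step_arm([
  [[0,0,2.5,0,0,0,15],[0,0,0,0,0,0,15],[0,0,0,0,0,0,15]],
])

```text
time: 22.2
tool_pos: [0.4292, 0.33, 0.2071]
ee_rot: [3.141, -0.0, 1.563]
wrist_force: [-0.4, -0.9, -3.4]
width: 0.0248
finger_force: 30.0
```

step_arm([
  [[0,0,2,0,0,0,15],[0,0,0,0,0,0,15]],
])

```text
time: 22.45
tool_pos: [0.4293, 0.3301, 0.2065]
ee_rot: [3.14, -0.001, 1.563]
wrist_force: [-2.5, -1.4, 6.1]
width: 0.0247
finger_force: 30.0
```

On the mat (upward contact force). Release and rise.

step_arm([
  [[0,0,0,0,0,0,40],[0,0,0,0,0,0,40],[0,0,0,0,0,0,40],[0,0,-15,0,0,0,40],[0,0,-30,0,0,0,40],[0,0,-50,0,0,0,40],[0,0,-50,0,0,0,40],[0,-40,-20,0,0,0,40],[-50,-40,0,0,0,0,40],[-50,-30,0,0,0,0,40],[0,0,0,0,0,0,40]],
])

```text
time: 23.82
tool_pos: [0.3171, 0.23, 0.3706]
ee_rot: [3.14, -0.001, 1.561]
wrist_force: [0.3, 0.5, 0.5]
width: 0.0401
finger_force: 0.0
```

Run:
```python
from h import *
o=robot.get_obs();print(o['tool_pos'],o['wrist_force'],o['time'])
p=snap('wrist','w9.png')
for r in models.masks_of(p,'frame_center')[:2]: print(r['confidence'],r['xy'],fit(p,r['mask'],(.491,.342,-.01),.004,None if r['xy'][1]<230 else None))
p=snap('top','t9.png')
for r in models.masks_of(p,'frame_center')[:2]: print(r['xy'],r['confidence'],fit(p,r['mask'],(.491,.342,-.01),.004))
```

```text
[0.31710514 0.23003627 0.37055865] [0.3370414  0.4544394  0.49202746] 23.825
0.97 [489.5, 102.7] (array([ 0.49109388,  0.34204388, -0.01134116]), np.float64(108.17943645125658))
0.47 [503.3, 349.8] (array([ 0.331     ,  0.59533333, -0.49      ]), np.float64(2116.097381435719))
[441.4, 267.2] 0.94 (array([ 0.50194961,  0.35263298, -0.37584857]), np.float64(1817.0644381644156))
[162.9, 201.5] 0.8 (array([ 0.49331482,  0.34254335, -0.00246408]), np.float64(77.4646792425676))
```

View pics/t9.png

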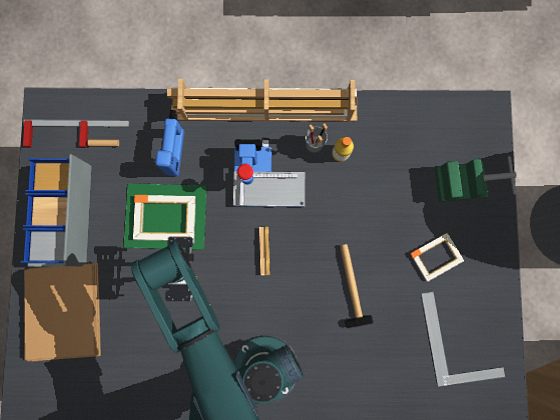

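The frame lies flat, centred and square on the mat at about pixel (164, 220). The taped corner is at (140, 198), and the bystanders look unmoved.

```bash
python3 -c "
from bench import robot
print(robot.close_job())"
```

```text
the job is handed in; nothing more can be done
None
```

The taped corner was seated in the fences, the plunger bottomed, held and let back up, and the frame now lies centred and square on the green mat; I handed the job in at about 24 s, with no verdict shown.

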